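# Build the crossed second layer of honeycomb bricks in a furnace tray

### The job

The steel furnace tray holds one layer of honeycomb ceramic bricks; build the second layer on it with the three loose full-size bricks, in the same pattern turned end for end, so that the crosswise brick lies at the tray's open end and the two lengthwise bricks lie side by side against the end fence. Close the layer up tight against both fences, without gaps, and finish by pressing on the crosswise brick, firmly and steadily for a second, so that the whole layer bears on the end fence. Leave the lower bricks where they are, and do not disturb the half brick, the thin tile or the other things on the bench.

Things in the scene. Friction and masses are not known exactly. Their poses are not given: they have to be found in the camera images.
- tray: Fixed steel tray on the bench, yaw varies. Origin at bench level under the middle of the well; x along it to the end fence, y across it to the side fence, z up. Floor 6 mm thick. Its -x and -y sides are open: just lips 4 mm thick, top 12 mm above the bench, inner faces at x = -47.5, y = -31.5 mm. Lower layer: one crosswise brick at the end fence, two lengthwise at the open end.
- end_fence: Upright rigid steel plate at the tray's +x end, fixed to the tray, 76 mm long, 4 mm thick, top 42 mm above the bench, so it stands 6 mm higher than the lower layer. Origin at bench level on its inner face, which is at tray x = +50 mm; axes as the tray's.
- side_fence: Upright rigid steel plate along the tray's +y side, fixed to the tray, 108 mm long, 4 mm thick, top 42 mm above the bench. Origin at bench level on its inner face, which is at tray y = +34 mm; axes as the tray's.
- place_long_fence (a point): Where the centre of the second layer's lengthwise brick in the fence corner belongs when tight: tray (18, 18, 51) mm; axes as the tray's. Brick's length along tray x.
- place_long_open (a point): Where the centre of the second layer's other lengthwise brick belongs when tight: tray (18, -14, 51) mm. Brick's length along tray x.
- place_cross (a point): Where the centre of the second layer's crosswise brick belongs when tight: tray (-30, 2, 51) mm. Brick's length along tray y. Top of the finished layer is 66 mm above the bench.
- brick_a: Loose full-size honeycomb ceramic brick for the upper layer, beige with square channels seen on its top face, lying flat on the bench at any yaw among the others; 64 x 32 x 30 mm (own x, y, z), mass about 80 g (varies by a quarter). Origin at its centre; x along its length, z up (either way round is the same brick). The three full bricks are alike and interchangeable.
- brick_b: Loose full-size honeycomb ceramic brick for the upper layer, beige with square channels seen on its top face, lying flat on the bench at any yaw among the others; 64 x 32 x 30 mm (own x, y, z), mass about 80 g (varies by a quarter). Origin at its centre; x along its length, z up (either way round is the same brick). The three full bricks are alike and interchangeable.
- brick_c: Loose full-size honeycomb ceramic brick for the upper layer, beige with square channels seen on its top face, lying flat on the bench at any yaw among the others; 64 x 32 x 30 mm (own x, y, z), mass about 80 g (varies by a quarter). Origin at its centre; x along its length, z up (either way round is the same brick). The three full bricks are alike and interchangeable.
- lower_cross: Full-size brick of the lower layer, lying in the tray, loose with about 1.5 mm of play; 64 x 32 x 30 mm, origin at its centre, x along its length. Its top is 36 mm above the bench. Not to be shifted. This one lies crosswise at the end fence.
- lower_long_fence: Full-size brick of the lower layer, lying in the tray, loose with about 1.5 mm of play; 64 x 32 x 30 mm, origin at its centre, x along its length. Its top is 36 mm above the bench. Not to be shifted. This one lies lengthwise along the side fence.
- lower_long_open: Full-size brick of the lower layer, lying in the tray, loose with about 1.5 mm of play; 64 x 32 x 30 mm, origin at its centre, x along its length. Its top is 36 mm above the bench. Not to be shifted. This one lies lengthwise on the open side.
- half_brick: Bystander: a loose half brick of the same ceramic, 32 x 32 x 30 mm, origin at its centre. Not to be used or shifted.
- thin_tile: Bystander: a loose thin tile of the same ceramic, 64 x 32 x 12 mm, origin at its centre. Not to be used or shifted.
- bottle: Bystander: white plastic bottle, 60 mm across, 140 mm tall, standing; origin under its centre.
- jar: Bystander: small amber jar, 56 mm across, 60 mm tall; origin under its centre.
- beaker: Bystander: glass beaker, 64 mm across, 75 mm tall; origin under its centre.
- wrench: Bystander: steel wrench 150 mm long lying flat near the robot; x along its length.
- brush: Bystander: brush lying flat at the back; x along its length.
There are look-alikes about, which are no part of the job. What is shaped like the tray but orange or turquoise is not meant.

How it is judged:
On the way:
1. with the three bricks of the second layer in place to within 6 mm, the layer is pressed on to the end fence with more than 1.5 N on a brick for half a second (((horizontal distance between brick_a and place_long_fence below 0.006 m and z of brick_a in the frame of place_long_fence between -0.003 and 0.003 m and angle between the x axis of brick_a and the x axis of tray, either way round below 0.12 rad and angle between the z axis of brick_a and the z axis of tray, either way round below 0.05 rad) or (horizontal distance between brick_b and place_long_fence below 0.006 m and z of brick_b in the frame of place_long_fence between -0.003 and 0.003 m and angle between the x axis of brick_b and the x axis of tray, either way round below 0.12 rad and angle between the z axis of brick_b and the z axis of tray, either way round below 0.05 rad) or (horizontal distance between brick_c and place_long_fence below 0.006 m and z of brick_c in the frame of place_long_fence between -0.003 and 0.003 m and angle between the x axis of brick_c and the x axis of tray, either way round below 0.12 rad and angle between the z axis of brick_c and the z axis of tray, either way round below 0.05 rad)) and ((horizontal distance between brick_a and place_long_open below 0.006 m and z of brick_a in the frame of place_long_open between -0.003 and 0.003 m and angle between the x axis of brick_a and the x axis of tray, either way round below 0.12 rad and angle between the z axis of brick_a and the z axis of tray, either way round below 0.05 rad) or (horizontal distance between brick_b and place_long_open below 0.006 m and z of brick_b in the frame of place_long_open between -0.003 and 0.003 m and angle between the x axis of brick_b and the x axis of tray, either way round below 0.12 rad and angle between the z axis of brick_b and the z axis of tray, either way round below 0.05 rad) or (horizontal distance between brick_c and place_long_open below 0.006 m and z of brick_c in the frame of place_long_open between -0.003 and 0.003 m and angle between the x axis of brick_c and the x axis of tray, either way round below 0.12 rad and angle between the z axis of brick_c and the z axis of tray, either way round below 0.05 rad)) and ((horizontal distance between brick_a and place_cross below 0.006 m and z of brick_a in the frame of place_cross between -0.003 and 0.003 m and angle between the x axis of brick_a and the y axis of tray, either way round below 0.12 rad and angle between the z axis of brick_a and the z axis of tray, either way round below 0.05 rad) or (horizontal distance between brick_b and place_cross below 0.006 m and z of brick_b in the frame of place_cross between -0.003 and 0.003 m and angle between the x axis of brick_b and the y axis of tray, either way round below 0.12 rad and angle between the z axis of brick_b and the z axis of tray, either way round below 0.05 rad) or (horizontal distance between brick_c and place_cross below 0.006 m and z of brick_c in the frame of place_cross between -0.003 and 0.003 m and angle between the x axis of brick_c and the y axis of tray, either way round below 0.12 rad and angle between the z axis of brick_c and the z axis of tray, either way round below 0.05 rad)) and contact force between any of brick_a, brick_b, brick_c and end_fence above 1.5 N), for 0.5 s.
At the end, for the whole second after the job is handed in: A full brick lies flat in each of the three second-layer places: centre within 2.5 mm sideways and 3 mm in height, length along the tray (two at the end fence) or across it (one at the open end) within 0.05 rad, at rest; each lower brick within 4 mm of its start (((horizontal distance between brick_a and place_long_fence below 0.0025 m and z of brick_a in the frame of place_long_fence between -0.003 and 0.003 m and angle between the x axis of brick_a and the x axis of tray, either way round below 0.05 rad and angle between the z axis of brick_a and the z axis of tray, either way round below 0.05 rad) or (horizontal distance between brick_b and place_long_fence below 0.0025 m and z of brick_b in the frame of place_long_fence between -0.003 and 0.003 m and angle between the x axis of brick_b and the x axis of tray, either way round below 0.05 rad and angle between the z axis of brick_b and the z axis of tray, either way round below 0.05 rad) or (horizontal distance between brick_c and place_long_fence below 0.0025 m and z of brick_c in the frame of place_long_fence between -0.003 and 0.003 m and angle between the x axis of brick_c and the x axis of tray, either way round below 0.05 rad and angle between the z axis of brick_c and the z axis of tray, either way round below 0.05 rad)) and ((horizontal distance between brick_a and place_long_open below 0.0025 m and z of brick_a in the frame of place_long_open between -0.003 and 0.003 m and angle between the x axis of brick_a and the x axis of tray, either way round below 0.05 rad and angle between the z axis of brick_a and the z axis of tray, either way round below 0.05 rad) or (horizontal distance between brick_b and place_long_open below 0.0025 m and z of brick_b in the frame of place_long_open between -0.003 and 0.003 m and angle between the x axis of brick_b and the x axis of tray, either way round below 0.05 rad and angle between the z axis of brick_b and the z axis of tray, either way round below 0.05 rad) or (horizontal distance between brick_c and place_long_open below 0.0025 m and z of brick_c in the frame of place_long_open between -0.003 and 0.003 m and angle between the x axis of brick_c and the x axis of tray, either way round below 0.05 rad and angle between the z axis of brick_c and the z axis of tray, either way round below 0.05 rad)) and ((horizontal distance between brick_a and place_cross below 0.0025 m and z of brick_a in the frame of place_cross between -0.003 and 0.003 m and angle between the x axis of brick_a and the y axis of tray, either way round below 0.05 rad and angle between the z axis of brick_a and the z axis of tray, either way round below 0.05 rad) or (horizontal distance between brick_b and place_cross below 0.0025 m and z of brick_b in the frame of place_cross between -0.003 and 0.003 m and angle between the x axis of brick_b and the y axis of tray, either way round below 0.05 rad and angle between the z axis of brick_b and the z axis of tray, either way round below 0.05 rad) or (horizontal distance between brick_c and place_cross below 0.0025 m and z of brick_c in the frame of place_cross between -0.003 and 0.003 m and angle between the x axis of brick_c and the y axis of tray, either way round below 0.05 rad and angle between the z axis of brick_c and the z axis of tray, either way round below 0.05 rad)) and linear speed of each of brick_a, brick_b, brick_c below 0.02 m/s and distance of each of lower_cross, lower_long_fence, lower_long_open from where it was at the start of the episode below 0.004 m); the robot touches nothing.
It fails at once if a lower brick is shifted by more than 6 mm (distance of any of lower_cross, lower_long_fence, lower_long_open from where it was at the start of the episode above 0.006 m).
It fails at once if the half brick, the thin tile or another bystander is shifted by more than 15 mm (distance of any of half_brick, thin_tile, bottle, jar, beaker, wrench, brush from where it was at the start of the episode above 0.015 m).
It also fails if it takes over 72 s, if anything falls off the work surface, if the arm or the gripper's body presses on something with over 40 N, if the wrist force passes 120 N, or if a joint passes its speed limit or range.

### The arm

A 7-joint arm with a two-finger parallel gripper is mounted at the origin on the work surface. World frame = base frame: x ahead of the robot, y to its left, z up, the work surface at z = 0. Lengths are in m, angles in rad, forces in N, time in s.
With the tool pointing down it reaches from about 0.425 to 0.875 m from the base axis. Payload 4.7 kg.
Tool frame: the origin (TCP) lies at the very end of the fingers, on their centre line; the grasp point (between the pads) lies 19 mm behind it (ctrl.grasp_offset is the distance from the TCP to the grasp point, in m); z points along the fingers, y is the direction in which the jaws open and shut (so a half turn about z gives the same grasp; the last joint's range is limited). The gripper opens to 87 mm and grips with 3 to 60 N. Pads are 19 mm wide; open, the fingers measure 117 mm over their backs; the gripper's body (75 mm by 190 mm) begins 51 mm behind the grasp point.
Start: joints at [-1.225, 0.321, -0.07, 1.45, 0.023, 1.371, -0.057], TCP at [0.212, 0.615, 0.192] pointing down, gripper open.
Joint ranges: [-2.86, 2.86], [-0.3, 2.09], [-1.38, 1.24], [0.06, 2.45], [-1.56, 4.7], [0.09, 2.05], [-2.69, 2.69]. Speed limits (rad/s): [2.57, 2.57, 3.14, 3.14, 3.14, 3.14, 3.14].

### API

Orientations are given as a rotation vector (axis times angle).
In Python, from bench import ctrl gives the robot as it stands.
- The arm moves only by the shell command python3 -m creep 'ROWS' [FORCE]. ROWS is JSON, a list that holds one entry, the list of rows, each a list of 7 numbers: the opening, from 0 (shut) to 1 (fully open), then the shift along the tool's x, y, z in mm, then the turn, a rotation vector about the tool's x, y, z in rad. In form: [[[grip, dx, dy, dz, rx, ry, rz], ...]]. A call has 1 to 5 rows; each row is the pose to reach, as a shift and turn from the pose commanded when the call began, along the tool's axes at that moment; what a row does not reach only later rows make up. A row lasts 1/10 s, in which the tool goes at most 50 mm and 8.59 degrees, less where a joint would pass 70% of its speed; a pose out of reach is approached as far as the arm can. A call with a gripper value outside its range is refused whole. The fingers move at their own pace and stop on an object; FORCE is the grip in N (left out, the last holds). Time passes only in rows, so rows that repeat a pose let the fingers close. It gives the time, the measured TCP pose, the force and the opening at its end, in the units of the state.
- ctrl.get_state(): the state, without advancing time (a new reading comes with each control period).
- ctrl.get_image(name): name is "side" or "top"; returns the picture (384x512x3 uint8, red, green, blue); there is no depth.
- ctrl.camera_params(name): a dict with "K" (3x3 intrinsics, pixels), "k1" (the pictures are not rectified: a ray, as slopes to the right and down, at radius r is drawn at 1 + k1 r^2 times it, then the intrinsics apply), "pose" (4x4, takes a point from camera to world coordinates). Camera axes: x right, y down, z forward; pixel columns grow to the right and rows downward; lengths in m; the calibration is good to about 2 mm. A picture is of the moment at which its call begins. camera_params takes no time and is no camera call.
- ctrl.close_job(): hands the job in, once; it reports no verdict.
The state is a dict: "time": time; "joint_positions": joint angles; "qd": joint speeds; "joint_torque": joint torques, N m; "position": TCP position; "tool_rot": TCP orientation; "ft_force": force on the tool from outside, world axes, zero at the start; "torque": the same for the moment, N m; "grip_width": opening from 0.0 (shut) to 1.0 (fully open).
Only numpy, scipy, OpenCV 4.12 (cv2) and the standard library are available. Lean on these libraries where they do the work, as an engineer would, in place of code of your own. Each camera call takes 0.05 s, during which the arm holds its last target. There are 200 camera calls.

## Working session

There is one attempt and no reset: what is moved stays moved. The work goes in short steps, Python scripts to look and compute and a shell command to move; the robot and the scene stay as the last step left them, time stands still between calls to the robot, and variables do not carry over. Pictures are saved under pics/ and viewed, about 8 in all and at most 12, crops included, and the job is handed in when it is done.

```bash
ls; mkdir -p pics; python3 - <<'E'
from bench import ctrl
import cv2,numpy as np
for n in("top","side"):
    im=ctrl.get_image(n); cv2.imwrite(f"pics/{n}0.png",im[:,:,::-1]); np.save(f"pics/{n}0.npy",im)
    p=ctrl.camera_params(n); print(n,np.round(p["K"],1).tolist(),p["k1"],np.round(p["pose"],4).tolist())
print(ctrl.get_state(),ctrl.grasp_offset)
E
```

```text
pics
top [[397.4, 0.0, 258.5], [0.0, 397.4, 191.5], [0.0, 0.0, 1.0]] -0.07847769236455666 [[0.0248, -0.9914, 0.1287, 0.3271], [-0.9994, -0.0217, 0.0255, 0.104], [-0.0225, -0.1292, -0.9914, 1.2265], [0.0, 0.0, 0.0, 1.0]]
side [[365.8, 0.0, 248.9], [0.0, 365.8, 193.8], [0.0, 0.0, 1.0]] -0.07772218804370296 [[0.9966, -0.0505, 0.065, 0.4298], [-0.0823, -0.6322, 0.7704, -0.6569], [0.0022, -0.7731, -0.6342, 0.7086], [0.0, 0.0, 0.0, 1.0]]
{'time': 0.1, 'joint_positions': array([-1.22486161,  0.32176353, -0.07008839,  1.45159358,  0.02259874,
        1.37079817, -0.05693848]), 'qd': array([ 1.89787020e-04, -6.54626561e-04, -7.37905863e-05, -1.33165881e-03,
        1.60660869e-03,  9.47527805e-04, -3.96715474e-04]), 'joint_torque': array([-8.37840184e-05, -4.92569697e+01, -4.05725967e-01, -3.13402498e+01,
       -6.42299443e-02,  3.94159800e-02,  6.86020371e-05]), 'position': array([0.21161698, 0.61398619, 0.19134107]), 'tool_rot': array([-5.18833133e-01, -3.09824854e+00,  2.77110234e-03]), 'ft_force': array([-0.51525928, -0.481024  , -0.03460541]), 'torque': array([ 0.04102574, -0.0353318 , -0.04756496]), 'grip_width': 1.0012616779568007} 0.0187
```

View pics/top0.png

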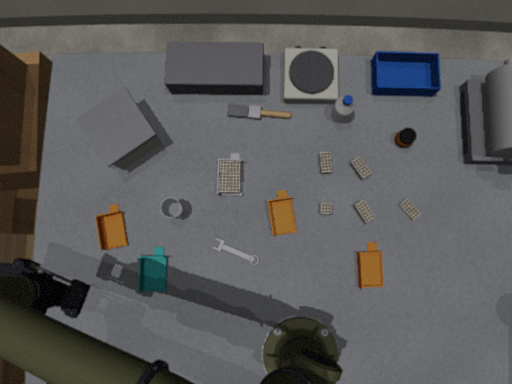

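View pics/side0.png

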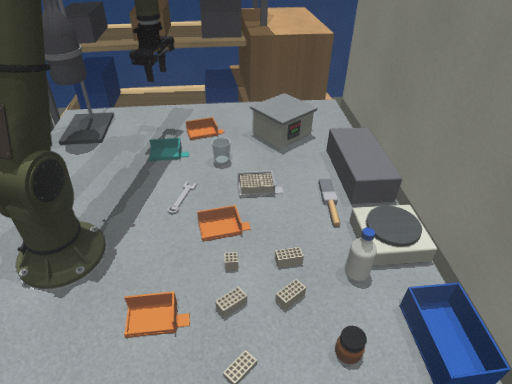

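Top view: the steel tray with lower bricks is at (229,177). The full-brick candidates are (326,162), (361,168) and (364,211), the half brick is (326,208), and (410,209) looks like the thin tile. The side view agrees, with the low item at (240,367). The orange and turquoise trays are look-alikes. I'll confirm in one enlarged crop.

```bash
cat > h.py <<'E'
import numpy as np,cv2
from bench import ctrl
def ray(n,uv):
    p=ctrl.camera_params(n);K=np.array(p["K"],float);T=np.array(p["pose"])
    d=(np.atleast_2d(uv).astype(float)-K[:2,2])/K[[0,1],[0,1]]
    s=d.copy()
    for _ in range(10): s=d/(1+p["k1"]*(s**2).sum(1,keepdims=True))
    return T[:3,3],np.c_[s,np.ones(len(s))]@T[:3,:3].T
def onplane(n,uv,z):
    c,r=ray(n,uv); return (c+r*((z-c[2])/r[:,2])[:,None])[:,:2]
def proj(n,P):
    p=ctrl.camera_params(n);K=np.array(p["K"],float);T=np.array(p["pose"])
    q=(np.atleast_2d(P)-T[:3,3])@T[:3,:3];s=q[:,:2]/q[:,2:];s=s*(1+p["k1"]*(s**2).sum(1,keepdims=True))
    return s*K[[0,1],[0,1]]+K[:2,2]
def crop(im,u0,v0,w,h,k): return cv2.resize(im[v0:v0+h,u0:u0+w],None,fx=k,fy=k,interpolation=cv2.INTER_CUBIC)
E
python3 - <<'E'
from h import *
t=np.load("pics/top0.npy");s=np.load("pics/side0.npy")
A=crop(t,205,145,50,60,5);A=np.hstack([A,crop(s,230,160,60,60,5),crop(s,215,240,50,60,5)])
B=np.hstack([crop(t,310,140,120,90,4),crop(s,210,290,80,90,4)])
w=max(A.shape[1],B.shape[1]);f=lambda X:np.pad(X,((0,0),(0,w-X.shape[1]),(0,0)))
o=np.vstack([f(A),f(B)])[:600];print(o.shape);cv2.imwrite("pics/c1.png",cv2.resize(o,None,fx=.909,fy=.909)[:,:,::-1] if o.shape[1]>800 else o[:,:,::-1])
hsv=cv2.cvtColor(t,cv2.COLOR_RGB2HSV)
for u,v in [(326,162),(361,168),(364,211),(326,208),(410,209),(229,177),(300,180)]:
    print(u,v,hsv[v-1:v+2,u-1:u+2].reshape(-1,3).tolist()[:5])
m=((hsv[...,0]>8)&(hsv[...,0]<32)&(hsv[...,1]>45)&(hsv[...,1]<150)&(hsv[...,2]>60)).astype(np.uint8)
m=cv2.morphologyEx(m,cv2.MORPH_CLOSE,np.ones((3,3)))
for c in cv2.findContours(m,0,2)[0]:
    a=cv2.contourArea(c)
    if a>50 and c[:,0,0].mean()>180:
        P=onplane("top",c[:,0],.03); r=cv2.minAreaRect((P*1000).astype(np.float32)); print(a,np.round(c[:,0].mean(0)),np.round(r[0],1),np.round(r[1],1),round(r[2],1))
E
```

```text
(600, 800, 3)
326 162 [[15, 40, 116], [17, 33, 109], [19, 40, 121], [18, 37, 116], [22, 36, 106]]
361 168 [[19, 35, 125], [15, 37, 123], [17, 41, 111], [18, 35, 130], [18, 39, 111]]
364 211 [[19, 40, 103], [18, 37, 116], [17, 36, 135], [14, 37, 131], [17, 37, 131]]
326 208 [[18, 31, 122], [17, 35, 116], [18, 36, 129], [20, 35, 108], [16, 38, 100]]
410 209 [[15, 42, 97], [21, 40, 122], [18, 43, 131], [17, 42, 110], [16, 38, 115]]
229 177 [[17, 32, 110], [18, 33, 116], [18, 32, 121], [19, 38, 107], [20, 36, 106]]
300 180 [[98, 9, 112], [100, 7, 111], [105, 9, 108], [111, 16, 115], [114, 11, 115]]
99.5 [269. 365.] [-20.9  90.2] [52.7 27.9] 18.3
159.5 [271. 345.] [34.7 88. ] [30.4 63.2] 65.9
155.5 [276. 113.] [728.6  87.9] [92.1 21. ] 86.5
```

View pics/c1.png

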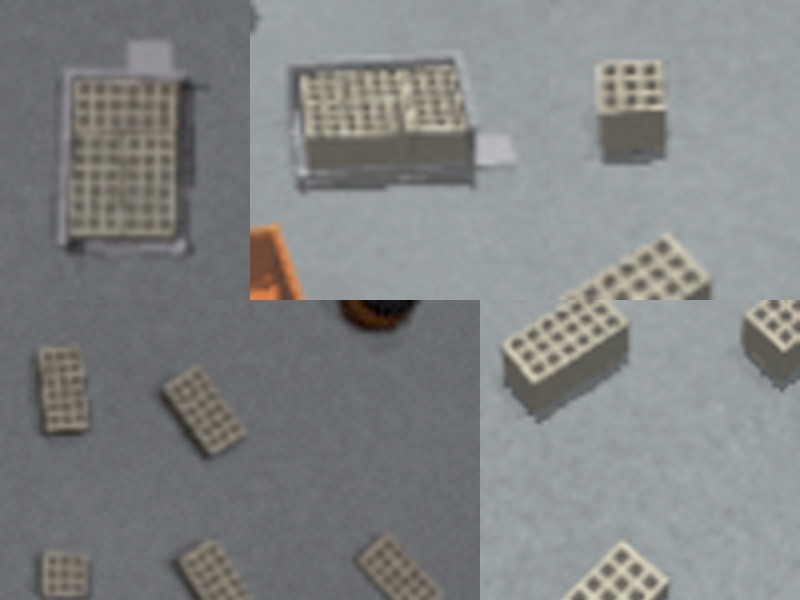

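```bash
cat >> h.py <<'E'
def bricks(im,n,z,lo=24):
    hsv=cv2.cvtColor(cv2.resize(im,None,fx=4,fy=4,interpolation=cv2.INTER_CUBIC),cv2.COLOR_RGB2HSV)
    m=((hsv[...,0]>8)&(hsv[...,0]<35)&(hsv[...,1]>lo)&(hsv[...,1]<90)).astype(np.uint8)
    m=cv2.morphologyEx(cv2.morphologyEx(m,cv2.MORPH_CLOSE,np.ones((7,7))),cv2.MORPH_OPEN,np.ones((9,9)))
    out=[]
    for c in cv2.findContours(m,0,2)[0]:
        a=cv2.contourArea(c)/16
        uv=(c[:,0]+.5)/4-.5
        if 60<a<2000 and uv[:,0].mean()>180:
            P=onplane(n,uv,z); r=cv2.minAreaRect((P*1000).astype(np.float32)); out.append((np.round(uv.mean(0)),np.round(r[0],1),np.round(r[1],1),round(r[2],1)))
    return out
E
python3 - <<'E'
from h import *
t=np.load("pics/top0.npy");s=np.load("pics/side0.npy")
for z in(.03,.036):
  print(z)
  for b in bricks(t,"top",z): print(*b)
# top-view lengthwise profiles of tray for fences
T=np.eye(3)
g=t.astype(int)
for v in (160,170,180,190): print(v,g[v,212:248].mean(1).astype(int).tolist())
for u in (220,225,230,235): print(u,g[152:200,u].mean(1).astype(int).tolist())
E
```

```text
0.03
[294. 378.] [-66.1  16.3] [60.1 22.3] 68.7
[326. 208.] [435.7 -68.6] [31. 34.] 0.1
[364. 211.] [ 429.7 -183.1] [63.8 35.6] 33.1
[409. 209.] [ 439.  -323.5] [63.6 33.6] 42.1
[232. 176.] [527.  224.1] [97. 65.] 0.3
[359. 168.] [ 562.4 -174. ] [64.2 38.1] 35.0
[325. 162.] [577.8 -66.5] [66.9 34.9] 7.2
[314.  41.] [978.  -38.2] [65.  44.6] 89.3
0.036
[294. 378.] [-64.1  16.8] [59.8 22.2] 68.7
[326. 208.] [435.2 -67.7] [30.8 33.8] 0.1
[364. 211.] [ 429.2 -181.7] [63.4 35.4] 33.1
[409. 209.] [ 438.4 -321.4] [63.3 33.5] 42.1
[232. 176.] [526.  223.5] [96.6 64.7] 0.3
[359. 168.] [ 561.2 -172.6] [63.9 37.9] 35.0
[325. 162.] [576.5 -65.6] [66.5 34.7] 7.2
[314.  41.] [974.7 -37.5] [64.6 44.4] 89.3
160 [107, 108, 107, 105, 105, 111, 140, 120, 106, 105, 115, 116, 114, 111, 115, 115, 118, 116, 118, 122, 119, 111, 110, 116, 124, 127, 129, 128, 123, 110, 93, 103, 106, 109, 108, 110]
170 [107, 104, 109, 107, 100, 119, 137, 106, 126, 123, 126, 136, 124, 120, 132, 117, 107, 118, 114, 106, 117, 119, 106, 113, 127, 110, 111, 128, 79, 61, 72, 76, 105, 113, 107, 109]
180 [110, 109, 107, 102, 106, 130,
[... 573 characters left out ...]
5, 106, 106, 116, 130, 111, 112, 93, 101, 129, 99, 95, 119, 104, 101, 120, 113, 122, 113, 118, 127, 111, 115, 138, 123, 121, 135, 127, 119, 130, 132, 123, 133, 137, 131, 137, 135, 88, 103, 115, 102, 96, 106, 106, 111]
230 [114, 119, 127, 127, 127, 125, 130, 136, 118, 136, 114, 113, 131, 110, 111, 127, 113, 105, 114, 106, 127, 125, 124, 135, 114, 105, 116, 105, 108, 124, 116, 108, 116, 105, 96, 112, 122, 101, 107, 124, 82, 99, 114, 116, 104, 112, 115, 109]
235 [114, 138, 145, 146, 147, 146, 149, 143, 116, 102, 94, 100, 122, 109, 107, 123, 112, 103, 113, 116, 121, 94, 104, 133, 103, 101, 123, 109, 101, 113, 111, 104, 116, 121, 105, 115, 121, 103, 110, 131, 86, 100, 127, 106, 98, 106, 108, 110]
```

The crop settles it. The steel tray (229,177) has its tab and crosswise brick at image top, so tray x ≈ world +x, and the side fence on image left is +y. The three thick six-row bricks are the full ones. The half brick is the 3x3 one, and the thin slab at side (240,367) is the tile. Next come the tray yaw from the fence line and a move planner.

```bash
cat >> h.py <<'E'
from scipy.spatial.transform import Rotation as Ro
def plan(x,y,z,jaw):
    "mm, deg jaw yaw -> tool-frame shift (mm) and turn from the present measured pose"
    s=ctrl.get_state();R=Ro.from_rotvec(s["tool_rot"]);p=np.array(s["position"])*1000
    best=None
    for k in(0,180):
        a=np.radians(jaw+k);Y=np.array([np.cos(a),np.sin(a),0]);Z=np.array([0,0,-1.])
        G=Ro.from_matrix(np.c_[np.cross(Y,Z),Y,Z]);r=(R.inv()*G).as_rotvec()
        if best is None or np.linalg.norm(r)<np.linalg.norm(best): best=r
    print("shift",np.round(R.inv().apply(np.array([x,y,z])-p),1).tolist(),"turn",np.round(best,3).tolist(),"now",np.round(p,1).tolist(),"F",np.round(s["ft_force"],1).tolist(),"g",round(s["grip_width"],3),"t",s["time"],"j7",round(s["joint_positions"][6],2))
def tray(x,y,T=(0,0,0)):
    c,s=np.cos(T[2]),np.sin(T[2]); return T[0]+c*x-s*y,T[1]+s*x+c*y
E
python3 - <<'E'
from h import *
t=np.load("pics/top0.npy").astype(float).mean(2)
L=[]
for v in range(162,192):
    w=np.clip(t[v,213:221]-112,0,None)
    # grad peak
    seg=t[v,212:221]; i=np.argmax(seg[:8]); 
    if 0<i<8:
        a,b,c=seg[i-1:i+2];d=(a-c)/(2*(a-2*b+c)) if a-2*b+c else 0; L.append((212+i+d,v))
P=onplane("top",np.array(L),.042)*1000
l=cv2.fitLine(P.astype(np.float32),cv2.DIST_HUBER,0,.01,.01).ravel();print("side fence mid line",l,np.degrees(np.arctan(l[1]/l[0])))
L=[]
for u in range(220,240):
    seg=t[154:163,u]; i=5+np.argmax(seg[4:7])-1
    a,b,c=seg[i-1:i+2];d=(a-c)/(2*(a-2*b+c)) if a-2*b+c else 0; L.append((u,154+i+np.clip(d,-1,1)))
print(np.round(L,1).tolist())
P=onplane("top",np.array(L),.042)*1000
l=cv2.fitLine(P.astype(np.float32),cv2.DIST_HUBER,0,.01,.01).ravel();print("end fence line",l,np.degrees(np.arctan2(l[1],l[0])))
print("bottle base",onplane("top",[(343,118)],0.0))
s=np.load("pics/side0.npy");
for z in (.03,.012,.036):
  for b in bricks(s,"side",z): print(z,*b)
plan(577.5,-66.5,120,97)
E
```

```text
side fence mid line [ 9.9999809e-01 -1.9630445e-03  5.1374280e+02  2.6008667e+02] -0.112474225
[[220.0, 158.8], [221.0, 158.8], [222.0, 159.0], [223.0, 158.9], [224.0, 158.9], [225.0, 158.9], [226.0, 159.0], [227.0, 158.9], [228.0, 159.0], [229.0, 158.9], [230.0, 158.7], [231.0, 157.3], [232.0, 157.6], [233.0, 157.5], [234.0, 157.6], [235.0, 157.8], [236.0, 158.2], [237.0, 157.8], [238.0, 158.1], [239.0, 159.0]]
end fence line [ 7.9423927e-02 -9.9684095e-01  5.7986060e+02  2.2781361e+02] -85.44454
bottle base [[ 0.72880107 -0.1285667 ]]
0.03 [240. 368.] [ 440.1 -342.1] [64.4 33.3] 43.2
0.03 [228. 300.] [ 430.9 -194.8] [70.6 45.2] 32.3
0.03 [290. 294.] [ 561.7 -185.3] [76.9 41.9] 35.9
0.03 [229. 260.] [435.2 -80.2] [52.5 29.6] 86.7
0.03 [290. 256.] [577.2 -79.3] [68.  52.9] 5.8
0.03 [256. 182.] [526.  219.1] [97.7 91.8] 0.4
0.012 [240. 368.] [ 440.4 -333.8] [66.1 34.2] 43.2
0.012 [228. 300.] [ 430.9 -182.6] [72.4 46.4] 32.3
0.012 [290. 294.] [ 565.2 -172.8] [78.9 43. ] 35.9
0.012 [229. 260.] [435.3 -64.9] [53.9 30.4] 86.7
0.012 [290. 256.] [581.1 -64. ] [69.8 54.4] 5.8
0.012 [256. 182.] [528.6 242.3] [100.3  94.3] 0.4
0.036 [240. 368.] [ 440.  -344.9] [63.9 33. ] 43.2
0.036 [228. 300.] [ 430.8 -198.9] [69.9 44.8] 32.3
0.036 [290. 294.] [ 560.6 -189.5] [76.2 41.5] 35.9
0.036 [229. 260.] [435.1 -85.3] [52.  29.4] 86.7
0.036 [290. 256.] [575.9 -84.4] [67.4 52.5] 5.8
0.036 [256. 182.] [525.2 211.3] [96.9 91. ] 0.4
shift [-567.6, -524.0, 72.3] turn [-0.002, -0.0, -0.454] now [211.6, 614.0, 191.3] F [-0.5, -0.5, -0.0] g 1.001 t 0.1 j7 -0.06
```

```bash
python3 -m creep '[[[1,-36,-33,0,0,0,0],[1,-72,-66,0,0,0,0],[1,-108,-99,0,0,0,0],[1,-144,-132,0,0,0,0],[1,-180,-165,0,0,0,0]]]' 40
python3 -m creep '[[[1,-36,-33,0,0,0,0],[1,-72,-66,0,0,0,0],[1,-108,-99,0,0,0,0],[1,-144,-132,0,0,0,0],[1,-180,-165,0,0,0,0]]]'
python3 -m creep '[[[1,-36,-33,0,0,0,0],[1,-72,-66,0,0,0,0],[1,-108,-99,0,0,0,0],[1,-144,-132,0,0,0,0],[1,-180,-165,0,0,0,0]]]'
python3 -c "
from h import *
plan(577.5,-67.5,60,97)"
```

```text
time: 0.6
position: [0.3288, 0.3978, 0.192]
tool_rot: [-0.519, -3.098, 0.0]
ft_force: [0.6, -0.1, 0.3]
grip_width: 0.999
time: 1.1
position: [0.445, 0.1833, 0.1922]
tool_rot: [-0.519, -3.098, -0.0]
ft_force: [2.1, -1.0, -0.7]
grip_width: 1.0
time: 1.6
position: [0.5615, -0.031, 0.1923]
tool_rot: [0.518, 3.098, 0.001]
ft_force: [1.1, 1.1, -0.5]
grip_width: 0.997
shift [-27.0, -29.3, 132.3] turn [0.0, 0.0, -0.454] now [561.5, -31.0, 192.3] F [1.1, 1.1, -0.5] g 0.997 t 1.6 j7 1.31
```

```bash
python3 -m creep '[[[1,-9,-10,25,0,0,-0.12],[1,-18,-20,50,0,0,-0.24],[1,-27,-29,75,0,0,-0.36],[1,-27,-29,100,0,0,-0.454],[1,-27,-29,100,0,0,-0.454]]]'
python3 -c "
from h import *
plan(577.5,-67.5,10,97)"
```

```text
time: 2.1
position: [0.5738, -0.0657, 0.0884]
tool_rot: [0.19, -3.128, -0.0]
ft_force: [0.0, 0.1, -0.2]
grip_width: 1.0
shift [-4.0, -2.3, 78.4] turn [0.001, -0.008, -0.001] now [573.8, -65.7, 88.4] F [0.0, 0.1, -0.2] g 1.0 t 2.1 j7 1.88
```

```bash
python3 -m creep '[[[1,-4,-2,30,0,0,0],[1,-4,-2,60,0,0,0],[1,-4,-2,78,0,0,0],[1,-4,-2,78,0,0,0]]]'
python3 -c "
from h import *
plan(577.5,-67.5,10,97)"
```

```text
time: 2.5
position: [0.5795, -0.0662, 0.0127]
tool_rot: [0.19, -3.132, -0.001]
ft_force: [-1.2, 0.7, -0.0]
grip_width: 1.003
shift [2.1, -1.0, 2.7] turn [0.001, -0.004, -0.001] now [579.5, -66.2, 12.7] F [-1.2, 0.7, -0.0] g 1.003 t 2.5 j7 1.92
```

```bash
python3 -m creep '[[[1,0,0,2,0,0,0],[0.3,0,0,2,0,0,0],[0,0,0,2,0,0,0],[0,0,0,2,0,0,0],[0,0,0,2,0,0,0]]]' 35
python3 -m creep '[[[0,0,0,0,0,0,0],[0,0,0,0,0,0,0],[0,0,0,0,0,0,0],[0,0,0,0,0,0,0]]]'
python3 -c "
from h import *
plan(577.5,-67.5,10,97)"
```

```text
time: 3.0
position: [0.5818, -0.067, 0.013]
tool_rot: [-0.192, 3.135, 0.0]
ft_force: [-0.2, -0.1, -0.5]
grip_width: 0.721
time: 3.4
position: [0.5813, -0.067, 0.0123]
tool_rot: [0.192, -3.136, -0.0]
ft_force: [-0.4, 0.0, 0.3]
grip_width: 0.357
shift [3.9, -0.0, 2.3] turn [0.0, -0.0, 0.0] now [581.3, -67.0, 12.3] F [-0.4, 0.0, 0.3] g 0.357 t 3.4 j7 1.93
```

```bash
python3 -m creep '[[[0,0,0,-30,0,0,0],[0,0,0,-70,0,0,0],[0,0,0,-110,0,0,0],[0,0,0,-110,0,0,0]]]'
python3 -c "
from h import *
plan(544.4,238.5,120,90)"
```

```text
time: 3.8
position: [0.5856, -0.0678, 0.1285]
tool_rot: [-0.191, 3.125, -0.0]
ft_force: [1.3, 0.1, 0.6]
grip_width: 0.032
shift [3.7, 309.0, 8.2] turn [-0.0, 0.011, 0.122] now [585.6, -67.8, 128.5] F [1.3, 0.1, 0.6] g 0.032 t 3.8 j7 1.87
```

```bash
python3 - <<'E'
from h import *
s=ctrl.get_image("side");t=ctrl.get_image("top")
np.save("pics/t1.npy",t)
cv2.imwrite("pics/c2.png",np.hstack([crop(s,230,190,110,130,4),crop(t,290,130,80,130,4)])[:,:,::-1])
for b in bricks(t,"top",.03): print(*b)
E
```

```text
[409. 209.] [ 439.  -323.4] [63.6 33. ] 42.1
[232. 177.] [526.9 224.3] [97.3 64.5] 0.3
[325. 164.] [573.9 -66.8] [59.9 35.9] 7.0
[452.  50.] [ 960.3 -483.5] [19.2 63.3] 4.8
```

View pics/c2.png

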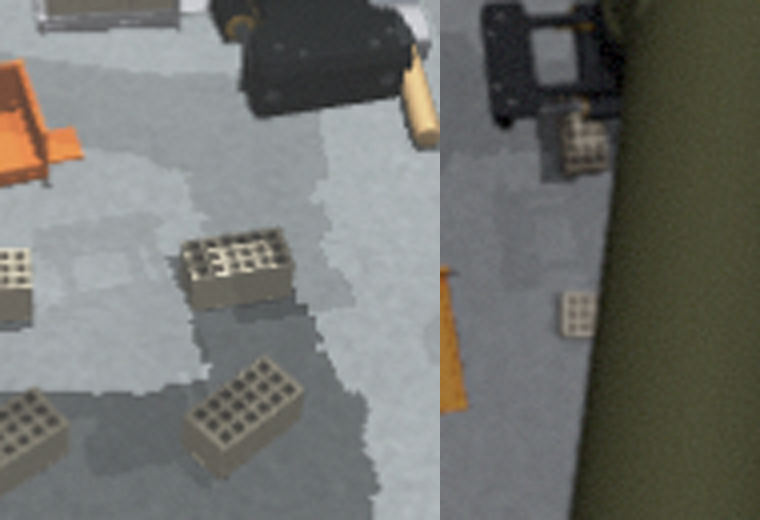

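The picture shows brick A still on the bench, undisturbed (side crop about (238,268)). The slow fingers hadn't clamped before I lifted, so I'll redo the grasp and let them close fully.

```bash
python3 -m creep '[[[0.75,0,0,0,0,0,0],[0.75,0,0,0,0,0,0],[0.75,0,0,0,0,0,0],[0.75,0,0,0,0,0,0],[0.75,0,0,0,0,0,0]]]'
python3 -m creep '[[[0.75,0,0,0,0,0,0],[0.75,0,0,0,0,0,0],[0.75,0,0,0,0,0,0],[0.75,0,0,0,0,0,0]]]'
python3 -c "
from h import *
plan(577.5,-67.5,10,97)"
```

```text
time: 4.4
position: [0.5812, -0.067, 0.1219]
tool_rot: [0.192, -3.135, 0.0]
ft_force: [0.6, -0.1, -0.2]
grip_width: 0.38
time: 4.8
position: [0.5814, -0.067, 0.1224]
tool_rot: [-0.192, 3.136, 0.0]
ft_force: [-0.3, -0.3, -0.0]
grip_width: 0.712
shift [4.0, 0.0, 112.4] turn [0.0, 0.0, 0.0] now [581.4, -67.0, 122.4] F [-0.3, -0.3, -0.0] g 0.712 t 4.8 j7 1.87
```

```bash
python3 -m creep '[[[0.75,4,0,40,0,0,0],[0.75,4,0,80,0,0,0],[0.75,4,0,112,0,0,0],[0.75,4,0,112,0,0,0],[0.75,4,0,112,0,0,0]]]'
python3 -m creep '[[[0,0,0,0,0,0,0],[0,0,0,0,0,0,0],[0,0,0,0,0,0,0],[0,0,0,0,0,0,0],[0,0,0,0,0,0,0]]]' 35
python3 -m creep '[[[0,0,0,0,0,0,0],[0,0,0,0,0,0,0],[0,0,0,0,0,0,0]]]' 35
python3 -c "
from h import *
plan(577.5,-67.5,10,97)"
```

```text
time: 5.3
position: [0.5775, -0.0677, 0.0108]
tool_rot: [0.192, -3.135, 0.0]
ft_force: [1.2, -0.1, 0.7]
grip_width: 0.746
time: 5.8
position: [0.5777, -0.0675, 0.0108]
tool_rot: [-0.192, 3.135, 0.0]
ft_force: [0.1, -0.4, 0.4]
grip_width: 0.388
time: 6.1
position: [0.5774, -0.0675, 0.0103]
tool_rot: [0.192, -3.136, -0.0]
ft_force: [-0.2, -0.2, 0.7]
grip_width: 0.103
shift [-0.1, 0.0, 0.3] turn [0.0, -0.0, 0.0] now [577.4, -67.5, 10.3] F [-0.2, -0.2, 0.7] g 0.103 t 6.1 j7 1.93
```

```bash
python3 - <<'E'
from h import *
s=ctrl.get_image("side");t=ctrl.get_image("top")
a=np.hstack([crop(s,230,190,100,130,4),crop(t,280,120,95,130,4)])
p=ctrl.get_state()["position"]
print(p,proj("side",p),proj("top",p))
cv2.imwrite("pics/c3.png",a[:,:,::-1])
E
```

```text
[ 0.57737135 -0.06752754  0.01029874] [[287.89716004 258.01032822]] [[324.36885553 163.42723873]]
```

View pics/c3.png

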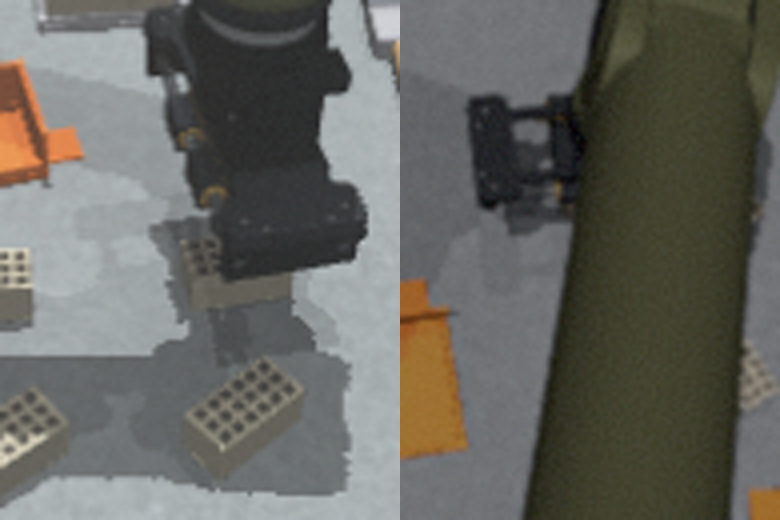

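```bash
python3 - <<'E'
from h import *
P=ctrl.get_state()["position"]
R=Ro.from_rotvec(ctrl.get_state()["tool_rot"])
for n in("side","top"):
  for nm,off in [("tip",(0,0,0)),("body-",(37,-95,-70)),("body-b",(-37,-95,-70)),("body+",(37,95,-70)),("body+b",(-37,95,-70)),("fing-",(0,-43,0)),("fing+",(0,43,0))]:
    off=np.array(off)/1000; q=P+R.apply(off); u=proj(n,q)[0]
    print(n,nm,np.round(q,3),np.round(u),"crop",np.round(4*(u-((230,190) if n=="side" else (280,120)))+((0,0) if n=="side" else (400,0))))
s=ctrl.get_state();print(s["grip_width"],s["ft_force"],s["joint_positions"])
E
python3 -c "
import bench,inspect;from bench import ctrl
print([a for a in dir(ctrl) if not a.startswith('_')])"
```

```text
side tip [ 0.577 -0.068  0.01 ] [288. 258.] crop [232. 272.]
side body- [ 0.552 -0.166  0.08 ] [286. 272.] crop [225. 330.]
side body-b [ 0.626 -0.157  0.08 ] [319. 267.] crop [355. 307.]
side body+ [0.529 0.022 0.08 ] [265. 214.] crop [141.  96.]
side body+b [0.603 0.031 0.08 ] [293. 210.] crop [253.  80.]
side fing- [ 0.583 -0.11   0.01 ] [293. 271.] crop [252. 326.]
side fing+ [ 0.572 -0.025  0.01 ] [283. 245.] crop [213. 222.]
top tip [ 0.577 -0.068  0.01 ] [324. 163.] crop [577. 174.]
top body- [ 0.552 -0.166  0.08 ] [361. 168.] crop [725. 191.]
top body-b [ 0.626 -0.157  0.08 ] [358. 143.] crop [712.  93.]
top body+ [0.529 0.022 0.08 ] [297. 174.] crop [468. 217.]
top body+b [0.603 0.031 0.08 ] [294. 150.] crop [457. 118.]
top fing- [ 0.583 -0.11   0.01 ] [338. 162.] crop [632. 168.]
top fing+ [ 0.572 -0.025  0.01 ] [311. 165.] crop [523. 179.]
0.04175252409329066 [-0.94686962  0.63924036  0.00839761] [-0.35710359  0.36135766  0.50621504  1.83792949 -0.20596448  0.9943067
  1.92773332]
['MotionError', 'camera_params', 'close_job', 'get_image', 'get_state', 'grasp_offset']
```

```bash
python3 -m creep '[[[0,0,0,2,0,0,0],[0,0,0,3,0,0,0],[0,0,0,3,0,0,0]]]'
python3 -m creep '[[[0,0,0,2,0,0,0],[0,0,0,3,0,0,0],[0,0,0,3,0,0,0]]]'
```

```text
time: 6.5
position: [0.5772, -0.0675, 0.0071]
tool_rot: [0.192, -3.135, -0.0]
ft_force: [0.1, -0.2, -0.2]
grip_width: 0.002
time: 6.8
position: [0.5772, -0.0675, 0.0041]
tool_rot: [0.192, -3.135, -0.0]
ft_force: [-0.5, 0.7, -0.6]
grip_width: 0.005
```

```bash
python3 - <<'E'
from h import *
s=ctrl.get_image("side");t=ctrl.get_image("top")
cv2.imwrite("pics/c4.png",np.hstack([crop(s,255,195,75,90,6),crop(t,290,130,55,90,6)])[:,:,::-1])
E
```

```text
(no output)
```

View pics/c4.png

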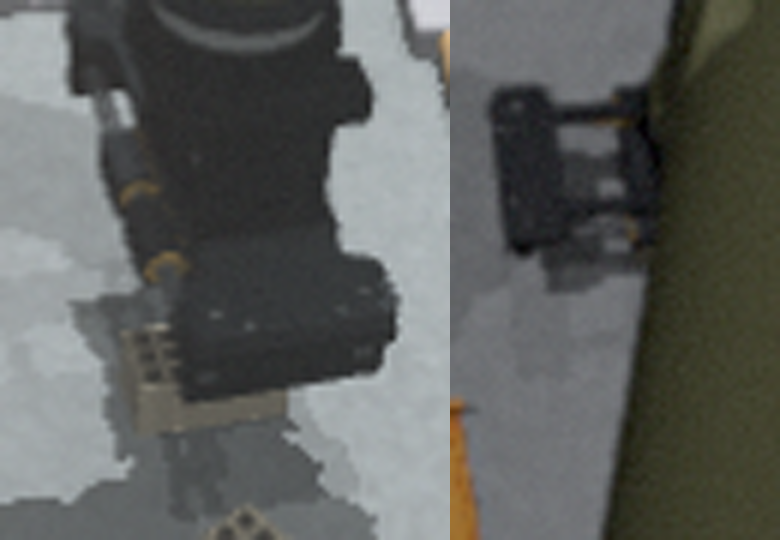

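```bash
python3 - <<'E'
from h import *
s=np.load("pics/side0.npy")
for z in(.191,.221): print(proj("side",(.2116,.614,z)),proj("top",(.2116,.614,z)))
a=Ro.from_rotvec([-.519,-3.098,0]).as_matrix();print(a.round(2))
for k in(-1,1): print("finger",proj("side",np.array((.2116,.614,.191))+a[:,1]*.05*k))
cv2.imwrite("pics/c5.png",np.hstack([crop(s,120,10,70,90,6),crop(np.load("pics/top0.npy"),30,250,60,90,6)])[:,:,::-1])
E
```

```text
[[158.54240989  84.08848149]] [[ 72.94142695 281.42605603]]
[[157.3288909   76.02123048]] [[ 67.37640684 282.48474152]]
[[-0.95  0.33 -0.  ]
 [ 0.33  0.95  0.  ]
 [ 0.   -0.   -1.  ]]
finger [[152.29024764  89.65225926]]
finger [[164.44877716  78.84712821]]
```

View pics/c5.png

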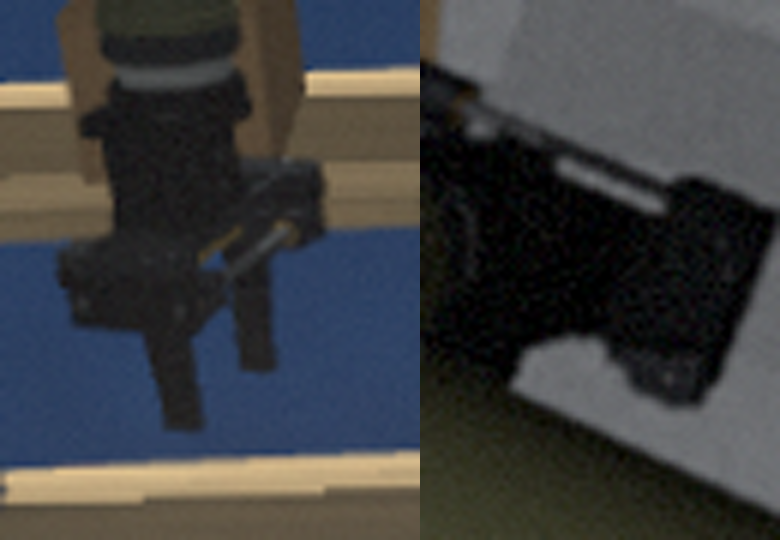

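Finger tips in the first side picture (150,81) and (163,71) sit about 8 px above where the reported TCP projects. So the real finger ends are about 30 mm above the reported TCP, which explains the empty grasps. I'll touch the brick's top (30 mm) gently with the shut fingers to calibrate this.

```bash
for i in 1 2 3; do :; done
python3 -m creep '[[[0,0,0,1,0,0,0],[0,0,0,2,0,0,0],[0,0,0,2,0,0,0],[0,0,0,2,0,0,0]]]'
python3 -m creep '[[[0,0,0,1,0,0,0],[0,0,0,2,0,0,0],[0,0,0,2,0,0,0],[0,0,0,2,0,0,0]]]'
python3 -m creep '[[[0,0,0,1,0,0,0],[0,0,0,2,0,0,0],[0,0,0,2,0,0,0],[0,0,0,2,0,0,0]]]'
```

```text
time: 7.3
position: [0.5774, -0.0675, 0.0023]
tool_rot: [0.192, -3.136, -0.0]
ft_force: [-0.1, -0.4, 0.9]
grip_width: 0.003
time: 7.7
position: [0.5774, -0.0675, 0.0003]
tool_rot: [0.192, -3.136, -0.0]
ft_force: [-0.1, 0.4, -0.6]
grip_width: -0.002
time: 8.1
position: [0.5774, -0.0675, 0.0002]
tool_rot: [0.192, -3.136, -0.002]
ft_force: [-5.2, 0.7, 12.3]
grip_width: 0.006
```

Contact at a reported z of 0.2 mm means the true tip height is reported + 30 mm. I'll regrasp with that correction.

```bash
python3 -m creep '[[[0.7,0,0,-12,0,0,0],[0.7,0,0,-15,0,0,0],[0.7,0,0,-15,0,0,0],[0.7,0,0,-15,0,0,0],[0.7,0,0,-15,0,0,0]]]'
python3 -m creep '[[[0.7,0,0,0,0,0,0],[0.7,0,0,0,0,0,0],[0.7,0,0,0,0,0,0],[0.7,0,0,0,0,0,0]]]'
python3 -m creep '[[[0.7,0,0,8,0,0,0],[0.7,0,0,16,0,0,0],[0.7,0,0,24,0,0,0],[0.7,0,0,32,0,0,0],[0.7,0,0,32,0,0,0]]]'
python3 -m creep '[[[0,0,0,0,0,0,0],[0,0,0,0,0,0,0],[0,0,0,0,0,0,0],[0,0,0,0,0,0,0],[0,0,0,0,0,0,0]]]' 35
python3 -m creep '[[[0,0,0,0,0,0,0],[0,0,0,0,0,0,0]]]'
```

```text
time: 8.6
position: [0.5771, -0.0674, 0.0129]
tool_rot: [0.192, -3.135, -0.0]
ft_force: [0.3, -1.3, -0.4]
grip_width: 0.371
time: 9.0
position: [0.5774, -0.0675, 0.0133]
tool_rot: [0.192, -3.136, -0.0]
ft_force: [0.6, 0.0, -0.1]
grip_width: 0.681
time: 9.5
position: [0.576, -0.0674, -0.0204]
tool_rot: [0.192, -3.133, -0.0]
ft_force: [0.1, -0.2, -0.8]
grip_width: 0.698
time: 10.0
position: [0.5777, -0.0676, -0.0183]
tool_rot: [-0.192, 3.135, -0.0]
ft_force: [-0.7, -1.0, 1.4]
grip_width: 0.365
time: 10.2
position: [0.5777, -0.0676, -0.0183]
tool_rot: [-0.192, 3.135, -0.0]
ft_force: [-0.2, -0.1, 2.8]
grip_width: 0.366
```

```bash
python3 -m creep '[[[0,0,0,-30,0,0,0],[0,0,0,-60,0,0,0],[0,0,0,-90,0,0,0],[0,0,0,-90,0,0,0],[0,0,0,-90,0,0,0]]]'
python3 -c "
from h import *
plan(540,238,60,90)"
```

```text
time: 10.7
position: [0.5775, -0.0673, 0.0715]
tool_rot: [-0.192, 3.135, 0.001]
ft_force: [-0.2, -1.1, -0.7]
grip_width: 0.365
shift [-0.0, 307.6, 11.6] turn [0.0, 0.001, 0.122] now [577.5, -67.3, 71.5] F [-0.2, -1.1, -0.7] g 0.365 t 10.7 j7 1.89
```

```bash
python3 -m creep '[[[0,0,40,0,0,0,0.03],[0,0,80,0,0,0,0.06],[0,0,120,0,0,0,0.09],[0,0,160,0,0,0,0.122],[0,0,200,0,0,0,0.122]]]'
python3 -m creep '[[[0,13,40,0,0,0,0],[0,13,80,0,0,0,0],[0,13,105,0,0,0,0],[0,13,106,0,0,0,0],[0,13,106,0,0,0,0]]]'
python3 -c "
from h import *
plan(540,238,30,90)"
```

```text
time: 11.2
position: [0.5511, 0.1322, 0.0693]
tool_rot: [-0.001, -3.138, 0.002]
ft_force: [1.2, 0.4, -0.3]
grip_width: 0.362
time: 11.7
position: [0.5386, 0.2368, 0.0694]
tool_rot: [0.003, -3.139, 0.003]
ft_force: [-0.1, -1.1, -1.6]
grip_width: 0.363
shift [-1.5, 1.3, 39.4] turn [-0.002, -0.003, 0.002] now [538.6, 236.8, 69.4] F [-0.1, -1.1, -1.6] g 0.363 t 11.7 j7 1.21
```

```bash
python3 -m creep '[[[0,-1,1,20,0,0,0],[0,-1,1,40,0,0,0],[0,-1,1,47,0,0,0],[0,-1,1,50,0,0,0],[0,-1,1,50,0,0,0]]]'
python3 -m creep '[[[0,0,0,0.5,0,0,0],[0,0,0,1,0,0,0],[0,0,0,1,0,0,0]]]'
python3 -c "
from h import *
plan(540,238,17.7,90)"
```

```text
time: 12.2
position: [0.5411, 0.237, 0.0213]
tool_rot: [-0.002, -3.141, 0.001]
ft_force: [0.2, -0.9, 0.3]
grip_width: 0.367
time: 12.5
position: [0.5414, 0.2382, 0.021]
tool_rot: [-0.0, 3.141, 0.001]
ft_force: [-0.0, 0.2, -0.9]
grip_width: 0.36
shift [1.4, -0.2, 3.3] turn [0.001, 0.001, 0.0] now [541.4, 238.2, 21.0] F [-0.0, 0.2, -0.9] g 0.36 t 12.5 j7 1.23
```

```bash
python3 -m creep '[[[0,0,0,1.5,0,0,0],[0,0,0,2.7,0,0,0],[0,0,0,2.7,0,0,0],[0,0,0,2.7,0,0,0]]]'
python3 -m creep '[[[0,-0.5,0,0,0,0,0],[0,-1,0,0,0,0,0],[0,-1.5,0,0,0,0,0],[0,-2,0,0,0,0,0],[0,-2,0,0,0,0,0]]]'
python3 -m creep '[[[0,0,0.5,0,0,0,0],[0,0,1,0,0,0,0],[0,0,1.5,0,0,0,0],[0,0,2,0,0,0,0],[0,0,2,0,0,0,0]]]'
```

```text
time: 12.9
position: [0.5411, 0.2381, 0.0177]
tool_rot: [-0.0, 3.141, 0.0]
ft_force: [-0.2, 0.7, -0.9]
grip_width: 0.365
time: 13.4
position: [0.5417, 0.2381, 0.0177]
tool_rot: [0.001, -3.139, 0.0]
ft_force: [-5.6, -1.3, 5.1]
grip_width: 0.365
time: 13.9
position: [0.5417, 0.2382, 0.0177]
tool_rot: [-0.001, -3.138, 0.004]
ft_force: [-7.2, -3.5, 6.6]
grip_width: 0.366
```

```bash
python3 -m creep '[[[0,0,0,-1,0,0,0],[0,0,1,-1.5,0,0,0],[0,0,1.5,-1.5,0,0,0],[0,0,2,-1.5,0,0,0],[0,0,2,-1.5,0,0,0]]]'
python3 -m creep '[[[0,-1,1,0,0,0,0],[0,-1,1,0,0,0,0],[0,-2,2,0,0,0,0],[0,-2,2,0,0,0,0]]]'
```

```text
time: 14.4
position: [0.5417, 0.2411, 0.0183]
tool_rot: [0.0, -3.139, 0.003]
ft_force: [-4.1, -2.9, -1.4]
grip_width: 0.367
time: 14.8
position: [0.5417, 0.2415, 0.0181]
tool_rot: [0.0, -3.134, 0.007]
ft_force: [-8.8, -6.5, 5.1]
grip_width: 0.367
```

Y contact at TCP 241.5 gives tray y = 223.5, which agrees with vision. X stops at 541.7 against the end fence. Releasing now.

```bash
python3 -m creep '[[[0,3,-3,0,0,0,0],[0.6,3,-3,0,0,0,0],[0.6,3,-3,0,0,0,0],[0.6,3,-3,0,0,0,0],[0.6,3,-3,0,0,0,0]]]'
python3 -m creep '[[[0.6,0,0,-30,0,0,0],[1,0,0,-60,0,0,0],[1,0,0,-80,0,0,0],[1,0,0,-80,0,0,0]]]'
python3 - <<'E'
from h import *
plan(561,-175,70,35)
E
```

```text
time: 15.3
position: [0.5427, 0.2415, 0.0196]
tool_rot: [-0.001, 3.14, 0.001]
ft_force: [-0.3, 0.5, -0.4]
grip_width: 0.576
time: 15.7
position: [0.5447, 0.2422, 0.1028]
tool_rot: [-0.0, 3.135, 0.006]
ft_force: [-0.1, 0.7, 0.1]
grip_width: 0.789
shift [-16.0, -417.3, 31.4] turn [0.006, 0.004, 0.96] now [544.7, 242.2, 102.8] F [-0.1, 0.7, 0.1] g 0.789 t 15.7 j7 1.19
```

```bash
python3 -m creep '[[[1,-3,-45,0,0,0,0.14],[1,-6,-90,0,0,0,0.28],[1,-9,-135,0,0,0,0.42],[1,-12,-180,0,0,0,0.56],[1,-14,-225,0,0,0,0.7]]]'
python3 -c "
from h import *
plan(561,-175,70,35)"
```

```text
time: 16.2
position: [0.5556, 0.0143, 0.0983]
tool_rot: [-1.085, -2.948, 0.0]
ft_force: [0.7, -0.7, 0.3]
grip_width: 0.996
shift [-126.8, -140.6, 28.3] turn [-0.0, -0.0, 0.255] now [555.6, 14.3, 98.3] F [0.7, -0.7, 0.3] g 0.996 t 16.2 j7 0.9
```

```bash
python3 -m creep '[[[1,-32,-35,0,0,0,0.13],[1,-64,-70,0,0,0,0.255],[1,-96,-105,0,0,0,0.255],[1,-127,-141,0,0,0,0.255],[1,-127,-141,0,0,0,0.255]]]'
python3 - <<'E'
from h import *
plan(561,-175,-18.3,35)
t=ctrl.get_image("top");s=ctrl.get_image("side")
for b in bricks(t,"top",.03): print(*b)
print("tray area top plane .066")
for b in bricks(t,"top",.066): 
    if b[0][0]<260: print(*b)
E
```

```text
time: 16.7
position: [0.5601, -0.1834, 0.0988]
tool_rot: [1.459, 2.78, -0.008]
ft_force: [0.3, -0.7, 1.0]
grip_width: 1.001
shift [6.9, 5.9, 117.0] turn [-0.004, 0.004, -0.006] now [560.1, -183.4, 98.8] F [0.3, -0.7, 1.0] g 1.001 t 16.7 j7 1.05
[326. 208.] [435.8 -68.6] [29.5 34. ] 0.1
[230. 179.] [529.9 225.1] [103.2  67. ] 1.1
[360. 168.] [ 563.2 -174.4] [65.8 38.6] 35.5
[478.  45.] [ 986.9 -568.9] [39.1 49.4] 85.5
[438.  41.] [ 991.  -435.4] [41.3 86.1] 51.7
[317.  23.] [1041.1  -43.8] [66.  23.7] 57.1
tray area top plane .066
[230. 179.] [523.8 221.4] [100.1  65. ] 1.1
```

```bash
python3 -c "
from h import *
plan(563.5,-176,-18.3,35)"
```

```text
shift [-1.9, 1.3, 116.4] turn [-0.001, -0.001, 0.002] now [561.5, -175.2, 98.1] F [0.6, 0.8, 0.6] g 1.001 t 16.8 j7 1.05
```

```bash
python3 -m creep '[[[1,-2,1,30,0,0,0],[1,-2,1,60,0,0,0],[1,-2,1,90,0,0,0],[1,-2,1,105,0,0,0],[1,-2,1,116,0,0,0]]]'
python3 -m creep '[[[0.5,0,0,0,0,0,0],[0,0,0,0,0,0,0],[0,0,0,0,0,0,0],[0,0,0,0,0,0,0],[0,0,0,0,0,0,0]]]' 35
python3 -m creep '[[[0,0,0,0,0,0,0],[0,0,0,0,0,0,0]]]'
python3 -c "
from h import *
plan(563.5,-176,-18.3,35)"
```

```text
time: 17.3
position: [0.5639, -0.1728, -0.0184]
tool_rot: [-1.439, -2.79, 0.0]
ft_force: [0.4, 0.6, 0.1]
grip_width: 1.002
time: 17.8
position: [0.5654, -0.1749, -0.0156]
tool_rot: [1.443, 2.789, 0.002]
ft_force: [-0.9, 0.4, 4.0]
grip_width: 0.733
time: 18.0
position: [0.5654, -0.175, -0.0156]
tool_rot: [1.443, 2.789, 0.002]
ft_force: [-0.8, 1.1, 6.8]
grip_width: 0.732
shift [0.3, -2.2, 2.7] turn [0.002, 0.001, 0.005] now [565.4, -175.0, -15.6] F [-0.8, 1.1, 6.8] g 0.732 t 18.0 j7 1.13
```

```bash
python3 -m creep '[[[0,0,0,-30,0,0,0],[0,0,0,-60,0,0,0],[0,0,0,-90,0,0,0],[0,0,0,-90,0,0,0]]]'
python3 -c "
from h import *
plan(538,204,74,0)"
```

```text
time: 18.4
position: [0.5673, -0.1759, 0.0773]
tool_rot: [1.441, 2.784, 0.004]
ft_force: [0.8, -0.3, -1.1]
grip_width: 0.73
shift [327.0, 195.5, 2.8] turn [0.007, 0.003, 0.616] now [567.3, -175.9, 77.3] F [0.8, -0.3, -1.1] g 0.73 t 18.4 j7 1.07
```

```bash
python3 -m creep '[[[0,34,20,0,0,0,0.12],[0,68,40,0,0,0,0.24],[0,102,61,0,0,0,0.36],[0,136,81,0,0,0,0.49],[0,170,102,0,0,0,0.616]]]'
python3 -c "
from h import *
plan(538,204,74,0)"
```

```text
time: 18.9
position: [0.5482, 0.0244, 0.0721]
tool_rot: [-2.227, -2.215, 0.002]
ft_force: [1.0, 1.0, -1.9]
grip_width: 0.734
shift [179.5, -11.1, -1.9] turn [-0.001, 0.0, -0.005] now [548.2, 24.4, 72.1] F [1.0, 1.0, -1.9] g 0.734 t 18.9 j7 0.06
```

```bash
python3 -m creep '[[[0,40,-5,0,0,0,0],[0,80,-11,0,0,0,0],[0,120,-11,0,0,0,0],[0,160,-11,0,0,0,0],[0,177,-11,0,0,0,-0.005]]]'
python3 -m creep '[[[0,0,0,0,0,0,0],[0,0,0,0,0,0,0],[0,0,0,0,0,0,0]]]'
python3 -c "
from h import *
plan(538,204,22,0)"
```

```text
time: 19.4
position: [0.5366, 0.2051, 0.0719]
tool_rot: [-2.208, -2.232, 0.001]
ft_force: [0.0, 0.3, -1.5]
grip_width: 0.73
time: 19.7
position: [0.5386, 0.1971, 0.0729]
tool_rot: [2.219, 2.223, -0.002]
ft_force: [0.6, -0.5, -0.6]
grip_width: 0.73
shift [6.9, -0.6, 50.9] turn [-0.0, 0.001, 0.002] now [538.6, 197.1, 72.9] F [0.6, -0.5, -0.6] g 0.73 t 19.7 j7 -0.24
```

```bash
python3 -m creep '[[[0,5,-1,20,0,0,0],[0,5,-1,40,0,0,0],[0,5,-1,48,0,0,0],[0,5,-1,51,0,0,0],[0,5,-1,51,0,0,0]]]'
python3 -m creep '[[[0,0,0,0,0,0,0],[0,0,0,0,0,0,0]]]'
python3 -c "
from h import *
plan(538,204,20.4,0)"
```

```text
time: 20.2
position: [0.5377, 0.2039, 0.0224]
tool_rot: [2.217, 2.225, -0.0]
ft_force: [0.1, -0.4, -0.6]
grip_width: 0.733
time: 20.4
position: [0.5381, 0.2051, 0.0231]
tool_rot: [2.216, 2.226, 0.003]
ft_force: [-0.2, -0.3, -1.0]
grip_width: 0.73
shift [-1.1, -0.1, 2.7] turn [0.001, -0.001, 0.005] now [538.1, 205.1, 23.1] F [-0.2, -0.3, -1.0] g 0.73 t 20.4 j7 -0.21
```

```bash
python3 -m creep '[[[0,0,0,1.5,0,0,0],[0,0,0,2.5,0,0,0],[0,0,0,2.5,0,0,0],[0,0,0,2.5,0,0,0]]]'
python3 -m creep '[[[0,0,1,0,0,0,0],[0,0,2,0,0,0,0],[0,0,3,0,0,0,0],[0,0,4,0,0,0,0],[0,0,4,0,0,0,0]]]'
python3 -m creep '[[[0,0,1,0,0,0,0],[0,0,2,0,0,0,0],[0,0,2,0,0,0,0]]]'
```

```text
time: 20.8
position: [0.5377, 0.2052, 0.0204]
tool_rot: [-2.216, -2.227, -0.001]
ft_force: [-2.0, -0.1, 5.5]
grip_width: 0.732
time: 21.3
position: [0.5379, 0.2051, 0.0206]
tool_rot: [-2.211, -2.224, 0.008]
ft_force: [-11.9, -1.6, 17.4]
grip_width: 0.732
time: 21.6
position: [0.5418, 0.2054, 0.0205]
tool_rot: [-2.213, -2.225, 0.003]
ft_force: [-5.9, -1.5, 10.4]
grip_width: 0.733
```

```bash
python3 -m creep '[[[0,0,0,-1.5,0,0,0],[0,0,1,-1.5,0,0,0],[0,0,1,-1.5,0,0,0],[0,0,1,-1.5,0,0,0]]]'
python3 -m creep '[[[0,1,0,0,0,0,0],[0,2,0,0,0,0,0],[0,3,0,0,0,0,0],[0,4,0,0,0,0,0],[0,4,0,0,0,0,0]]]'
```

```text
time: 22.0
position: [0.5443, 0.2048, 0.0208]
tool_rot: [2.216, 2.227, -0.001]
ft_force: [-0.4, -0.4, -0.5]
grip_width: 0.734
time: 22.5
position: [0.5443, 0.2093, 0.0212]
tool_rot: [-2.215, -2.227, -0.0]
ft_force: [-0.2, -0.4, -0.7]
grip_width: 0.729
```

```bash
python3 -m creep '[[[0,0,1,0.3,0,0,0],[0,0,2,0.3,0,0,0],[0,0,2,0.3,0,0,0],[0,0,2,0.3,0,0,0]]]'
python3 -m creep '[[[0,0,1,0,0,0,0],[0,0,2,0,0,0,0],[0,0,2,0,0,0,0]]]'
python3 -m creep '[[[0,1,0,0,0,0,0],[0,2,0,0,0,0,0],[0,3,0,0,0,0,0],[0,3,0,0,0,0,0]]]'
```

```text
time: 22.9
position: [0.5447, 0.2091, 0.0206]
tool_rot: [-2.214, -2.226, 0.004]
ft_force: [-4.9, -0.2, 3.1]
grip_width: 0.734
time: 23.2
position: [0.5447, 0.2091, 0.0207]
tool_rot: [-2.212, -2.224, 0.009]
ft_force: [-11.1, -1.0, 7.5]
grip_width: 0.732
time: 23.6
position: [0.5447, 0.2092, 0.0207]
tool_rot: [-2.215, -2.223, 0.013]
ft_force: [-11.1, -5.0, 11.2]
grip_width: 0.736
```

```bash
python3 -m creep '[[[0,0,-3,-1,0,0,0],[0,0,-3,-1,0,0,0],[0,1,-3,-1,0,0,0],[0,2,-3,-1,0,0,0],[0,2,-3,-1,0,0,0]]]'
python3 -m creep '[[[0,1,0,0,0,0,0],[0,1,0,0,0,0,0],[0,2,0,0,0,0,0],[0,2,0,0,0,0,0]]]'
```

```text
time: 24.1
position: [0.5447, 0.2118, 0.0216]
tool_rot: [2.216, 2.226, -0.005]
ft_force: [-3.8, -5.6, 2.3]
grip_width: 0.733
time: 24.5
position: [0.5447, 0.2118, 0.0216]
tool_rot: [2.216, 2.224, -0.009]
ft_force: [-5.6, -8.3, 4.5]
grip_width: 0.733
```

```bash
python3 -m creep '[[[0,-2,-1,1,0,0,0],[0,-3,-1,1,0,0,0],[0,-3,-1,1,0,0,0]]]'
python3 -m creep '[[[0.9,0,0,0,0,0,0],[0.9,0,0,0,0,0,0],[0.9,0,0,0,0,0,0],[0.9,0,0,0,0,0,0]]]'
python3 -m creep '[[[1,0,0,-30,0,0,0],[1,0,0,-60,0,0,0],[1,0,0,-80,0,0,0],[1,0,0,-80,0,0,0]]]'
python3 - <<'E'
from h import *
plan(429,-184,80,33)
E
```

```text
time: 24.8
position: [0.5447, 0.2118, 0.0209]
tool_rot: [2.216, 2.225, -0.001]
ft_force: [-1.0, -4.6, 0.8]
grip_width: 0.728
time: 25.2
position: [0.5447, 0.2139, 0.0211]
tool_rot: [2.215, 2.228, 0.002]
ft_force: [-0.0, -1.1, 0.2]
grip_width: 0.891
time: 25.6
position: [0.5468, 0.2143, 0.1042]
tool_rot: [2.215, 2.226, 0.011]
ft_force: [0.2, 0.4, -0.1]
grip_width: 0.999
shift [-397.8, -120.1, 22.0] turn [0.007, -0.002, -0.571] now [546.8, 214.3, 104.2] F [0.2, 0.4, -0.1] g 0.999 t 25.6 j7 -0.26
```

```bash
python3 -m creep '[[[1,-40,-12,0,0,0,-0.12],[1,-80,-24,0,0,0,-0.24],[1,-120,-36,0,0,0,-0.36],[1,-160,-48,0,0,0,-0.48],[1,-200,-60,0,0,0,-0.571]]]'
python3 - <<'E'
from h import *
plan(429,-184,80,33)
t=ctrl.get_image("top")
for b in bricks(t,"top",.03): print(*b)
np.save("pics/t6.npy",t)
E
```

```text
time: 26.1
position: [0.4842, 0.0115, 0.0999]
tool_rot: [-1.492, -2.764, 0.0]
ft_force: [0.5, -0.6, -0.0]
grip_width: 1.001
shift [-133.1, -153.4, 19.9] turn [-0.001, -0.0, 0.005] now [484.2, 11.5, 99.9] F [0.5, -0.6, -0.0] g 1.001 t 26.1 j7 0.53
[337. 377.] [ -61.5 -128.5] [ 26.7 177.4] 0.9
[363. 211.] [ 430.1 -182.9] [65.  36.7] 34.9
[409. 209.] [ 438.9 -323.3] [63.4 32.9] 42.3
[230. 173.] [530.3 226.6] [104.   69.4] 1.1
```

```bash
python3 -m creep '[[[1,-33,-38,0,0,0,0],[1,-66,-77,0,0,0,0],[1,-100,-115,0,0,0,0],[1,-133,-153,0,0,0,0],[1,-133,-153,0,0,0,0]]]'
python3 -m creep '[[[1,0,0,0,0,0,0],[1,0,0,0,0,0,0]]]'
python3 -c "
from h import *
plan(433,-185,-17,34)"
```

```text
time: 26.65
position: [0.4269, -0.1884, 0.1005]
tool_rot: [1.513, 2.752, -0.002]
ft_force: [0.3, 1.1, 0.7]
grip_width: 1.002
time: 26.85
position: [0.4297, -0.1807, 0.1004]
tool_rot: [-1.497, -2.761, -0.0]
ft_force: [-0.1, 0.3, 0.4]
grip_width: 0.999
shift [-5.5, 0.5, 117.4] turn [-0.0, -0.001, -0.016] now [429.7, -180.7, 100.4] F [-0.1, 0.3, 0.4] g 0.999 t 26.85 j7 0.9
```

```bash
python3 -m creep '[[[1,-5.5,0.5,30,0,0,-0.016],[1,-5.5,0.5,60,0,0,-0.016],[1,-5.5,0.5,90,0,0,-0.016],[1,-5.5,0.5,107,0,0,-0.016],[1,-5.5,0.5,117,0,0,-0.016]]]'
python3 -m creep '[[[1,0,0,0,0,0,0],[0,0,0,0,0,0,0],[0,0,0,0,0,0,0],[0,0,0,0,0,0,0],[0,0,0,0,0,0,0]]]' 35
python3 -m creep '[[[0,0,0,0,0,0,0],[0,0,0,0,0,0,0]]]'
python3 -m creep '[[[0,0,0,-30,0,0,0],[0,0,0,-60,0,0,0],[0,0,0,-90,0,0,0],[0,0,0,-95,0,0,0],[0,0,0,-95,0,0,0]]]'
python3 -c "
from h import *
plan(485,220,80,90)"
```

```text
time: 27.35
position: [0.432, -0.1844, -0.0183]
tool_rot: [-1.471, -2.772, 0.002]
ft_force: [-0.0, -0.2, 0.3]
grip_width: 0.998
time: 27.85
position: [0.4335, -0.1866, -0.0155]
tool_rot: [1.476, 2.772, 0.002]
ft_force: [-0.9, -0.4, 1.8]
grip_width: 0.733
time: 28.05
position: [0.4335, -0.1866, -0.0155]
tool_rot: [1.476, 2.772, 0.001]
ft_force: [-0.9, 0.1, 5.9]
grip_width: 0.729
time: 28.55
position: [0.4336, -0.1862, 0.0794]
tool_rot: [1.475, 2.772, 0.003]
ft_force: [0.0, 0.1, -1.5]
grip_width: 0.732
shift [308.3, 269.5, -0.0] turn [0.002, 0.002, -0.978] now [433.6, -186.2, 79.4] F [0.0, 0.1, -1.5] g 0.732 t 28.55 j7 0.97
```

```bash
python3 -m creep '[[[0,34,30,0,0,0,-0.12],[0,68,60,0,0,0,-0.24],[0,102,90,0,0,0,-0.36],[0,136,120,0,0,0,-0.48],[0,170,150,0,0,0,-0.6]]]'
python3 -c "
from h import *
plan(487,223,80,90)"
```

```text
time: 29.05
position: [0.461, 0.0399, 0.0771]
tool_rot: [-0.583, -3.084, 0.001]
ft_force: [0.7, -1.3, -0.6]
grip_width: 0.735
shift [42.7, 179.9, -3.0] turn [-0.001, -0.003, -0.374] now [461.0, 39.9, 77.1] F [0.7, -1.3, -0.6] g 0.735 t 29.05 j7 1.06
```

```bash
python3 -m creep '[[[0,9,40,0,0,0,-0.1],[0,18,80,0,0,0,-0.2],[0,27,115,0,0,0,-0.3],[0,36,150,0,0,0,-0.374],[0,43,175,0,0,0,-0.374]]]'
python3 -m creep '[[[0,0,0,0,0,0,0],[0,0,0,0,0,0,0],[0,0,0,0,0,0,0]]]'
python3 -c "
from h import *
plan(487,223.5,23,90)"
```

```text
time: 29.55
position: [0.4857, 0.2189, 0.0764]
tool_rot: [-0.001, -3.139, 0.002]
ft_force: [0.6, 0.1, -1.2]
grip_width: 0.729
time: 29.85
position: [0.4867, 0.2148, 0.0776]
tool_rot: [-0.01, -3.14, 0.003]
ft_force: [0.4, -0.3, -0.7]
grip_width: 0.732
shift [-0.4, 8.8, 54.6] turn [-0.002, -0.002, -0.007] now [486.7, 214.8, 77.6] F [0.4, -0.3, -0.7] g 0.732 t 29.85 j7 1.2
```

```bash
python3 -m creep '[[[0,0,8,20,0,0,-0.007],[0,0,8,40,0,0,-0.007],[0,0,8,50,0,0,-0.007],[0,0,8,54,0,0,-0.007],[0,0,8,54,0,0,-0.007]]]'
python3 -m creep '[[[0,0,0,1,0,0,0],[0,0,0,2,0,0,0],[0,0,0,2.3,0,0,0],[0,0,0,2.3,0,0,0]]]'
python3 -c "
from h import *
plan(487,223.5,20.5,90)"
```

```text
time: 30.35
position: [0.4872, 0.2238, 0.0247]
tool_rot: [0.001, -3.141, 0.001]
ft_force: [-0.3, 0.2, -0.7]
grip_width: 0.728
time: 30.75
position: [0.4875, 0.2249, 0.0229]
tool_rot: [-0.004, 3.141, 0.001]
ft_force: [-0.4, -0.0, 0.6]
grip_width: 0.734
shift [0.5, -1.4, 2.4] turn [0.0, 0.0, 0.002] now [487.5, 224.9, 22.9] F [-0.4, -0.0, 0.6] g 0.734 t 30.75 j7 1.24
```

```bash
python3 -m creep '[[[0,0,0,1,0,0,0],[0,0,0,2,0,0,0],[0,0,0,2,0,0,0],[0,0,0,2,0,0,0]]]'
python3 -m creep '[[[0,-1,0,0,0,0,0],[0,-2,0,0,0,0,0],[0,-3,0,0,0,0,0],[0,-4,0,0,0,0,0],[0,-4,0,0,0,0,0]]]'
python3 -m creep '[[[0,-1,0,0,0,0,0],[0,-2,0,0,0,0,0],[0,-3,0,0,0,0,0],[0,-3,0,0,0,0,0]]]'
```

```text
time: 31.15
position: [0.4874, 0.2248, 0.0206]
tool_rot: [-0.003, 3.141, 0.0]
ft_force: [-0.5, 0.1, -0.9]
grip_width: 0.726
time: 31.65
position: [0.4916, 0.2247, 0.0206]
tool_rot: [-0.003, 3.141, 0.0]
ft_force: [0.2, 0.6, 1.1]
grip_width: 0.734
time: 32.05
position: [0.4946, 0.2248, 0.0206]
tool_rot: [-0.003, 3.141, 0.0]
ft_force: [-0.9, -0.2, 1.5]
grip_width: 0.733
```

```bash
python3 -m creep '[[[0,-1,0,0,0,0,0],[0,-2,0,0,0,0,0],[0,-3,0,0,0,0,0],[0,-3,0,0,0,0,0]]]'
python3 -m creep '[[[0,0,1,-0.5,0,0,0],[0,0,2,-0.5,0,0,0],[0,0,2,-0.5,0,0,0]]]'
python3 -m creep '[[[0,-1,0,0,0,0,0],[0,-2,0,0,0,0,0],[0,-2,0,0,0,0,0]]]'
```

```text
time: 32.45
position: [0.4972, 0.2248, 0.0206]
tool_rot: [0.003, -3.141, -0.0]
ft_force: [-1.3, 0.1, 1.7]
grip_width: 0.731
time: 32.75
position: [0.4973, 0.2256, 0.0209]
tool_rot: [0.003, -3.141, 0.003]
ft_force: [-1.3, -3.6, 0.3]
grip_width: 0.73
time: 33.05
position: [0.4973, 0.2256, 0.0207]
tool_rot: [0.004, -3.137, 0.003]
ft_force: [-5.6, -4.4, 4.4]
grip_width: 0.732
```

```bash
python3 -m creep '[[[0,-2,0,0,0,0,0],[0,-2,0,0,0,0,0],[0,-2,0,0,0,0,0],[0,-2,0,0,0,0,0],[0,-2,0,0,0,0,0]]]'
python3 -m creep '[[[0,0,0,0,0,0,0],[0,0,0,0,0,0,0],[0,0,0,0,0,0,0],[0,2,-1,0,0,0,0],[0,3,-1.5,0,0,0,0]]]'
python3 -m creep '[[[0.9,0,0,0,0,0,0],[0.9,0,0,0,0,0,0],[0.9,0,0,0,0,0,0],[0.9,0,0,0,0,0,0]]]'
python3 -m creep '[[[0.9,0,0,-30,0,0,0],[0.5,0,0,-60,0,0,0],[0,30,0,-80,0,0,0],[0,70,0,-80,0,0,0],[0,70,0,-80,0,0,0]]]'
python3 - <<'E'
from h import *
t=ctrl.get_image("top");s=ctrl.get_image("side");np.save("pics/s7.npy",s)
cv2.imwrite("pics/c6.png",np.hstack([crop(s,230,140,70,75,6),crop(t,205,140,55,75,6)])[:,:,::-1])
plan(460,225.5,20,90)
E
```

```text
time: 33.55
position: [0.4972, 0.2256, 0.0207]
tool_rot: [0.005, -3.133, 0.004]
ft_force: [-11.6, -5.5, 9.7]
grip_width: 0.729
time: 34.05
position: [0.4973, 0.2255, 0.0207]
tool_rot: [0.004, -3.14, -0.0]
ft_force: [-1.2, -0.5, -1.0]
grip_width: 0.729
time: 34.45
position: [0.499, 0.2256, 0.0214]
tool_rot: [-0.003, 3.14, 0.001]
ft_force: [0.5, -0.7, 0.3]
grip_width: 0.886
time: 34.95
position: [0.424, 0.2259, 0.1011]
tool_rot: [0.009, -3.138, -0.004]
ft_force: [0.3, 0.3, -0.7]
grip_width: 0.625
shift [-31.9, -0.5, 81.5] turn [0.002, 0.001, 0.004] now [428.0, 225.7, 101.5] F [-0.3, 0.4, 1.0] g 0.529 t 35.05 j7 1.05
```

View pics/c6.png

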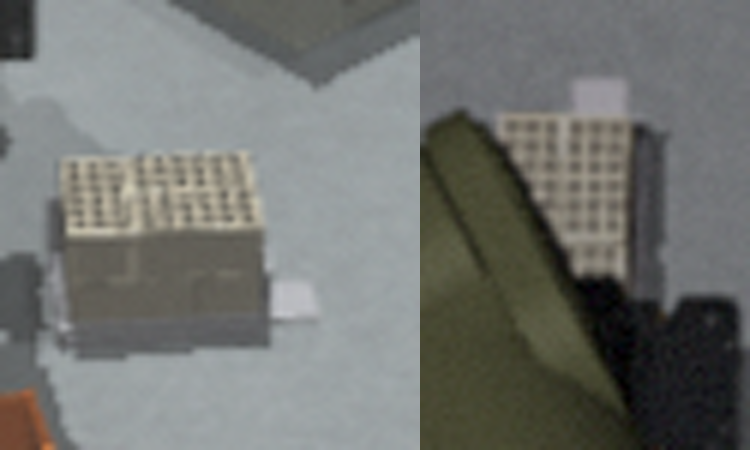

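The picture shows three upper bricks flush, with a single outline over the lower layer (side crop 60–265 × 155–235) and no visible gap. Now the final press with shut fingers on the crosswise brick's outer face.

```bash
python3 -m creep '[[[0,-27,0,30,0,0,0],[0,-27,0,50,0,0,0],[0,-27,0,75,0,0,0],[0,-27,0,75,0,0,0],[0,-27,0,75,0,0,0]]]'
python3 -m creep '[[[0,0,0,11,0,0,0],[0,0,0,11,0,0,0],[0,0,0,11,0,0,0]]]'
python3 -c "
from h import *
plan(470,225.5,15,90)"
```

```text
time: 35.55
position: [0.4561, 0.2246, 0.0261]
tool_rot: [-0.002, 3.141, -0.002]
ft_force: [0.4, 0.2, 0.2]
grip_width: 0.076
time: 35.85
position: [0.4555, 0.2254, 0.0154]
tool_rot: [-0.004, 3.141, 0.001]
ft_force: [-0.6, -0.6, -0.8]
grip_width: 0.007
shift [-14.5, 0.1, 0.4] turn [0.0, 0.0, 0.002] now [455.5, 225.4, 15.4] F [-0.6, -0.6, -0.8] g 0.007 t 35.85 j7 1.19
```

```bash
python3 -m creep '[[[0,-4,0,0,0,0,0],[0,-8,0,0,0,0,0],[0,-11,0,0,0,0,0],[0,-13,0,0,0,0,0],[0,-13,0,0,0,0,0]]]'
python3 -m creep '[[[0,-1,0,0,0,0,0],[0,-2,0,0,0,0,0],[0,-3,0,0,0,0,0],[0,-3,0,0,0,0,0]]]'
```

```text
time: 36.35
position: [0.4688, 0.2251, 0.0152]
tool_rot: [-0.003, 3.141, -0.0]
ft_force: [-0.5, -0.8, -0.5]
grip_width: 0.006
time: 36.75
position: [0.4693, 0.2251, 0.0148]
tool_rot: [0.004, -3.138, 0.001]
ft_force: [-6.2, 0.2, 3.8]
grip_width: 0.002
```

```bash
python3 -m creep '[[[0,-1,0,0,0,0,0],[0,-2,0,0,0,0,0],[0,-3,0,0,0,0,0],[0,-3,0,0,0,0,0],[0,-3,0,0,0,0,0]]]'
python3 -m creep '[[[0,0,0,0,0,0,0],[0,0,0,0,0,0,0],[0,0,0,0,0,0,0],[0,0,0,0,0,0,0],[0,0,0,0,0,0,0]]]'
python3 -m creep '[[[0,0,0,0,0,0,0],[0,0,0,0,0,0,0],[0,0,0,0,0,0,0],[0,0,0,0,0,0,0],[0,0,0,0,0,0,0]]]'
python3 -m creep '[[[0,2,0,0,0,0,0],[0,6,0,0,0,0,0],[0,15,0,0,0,0,0],[0,25,0,0,0,0,0],[0,25,0,-30,0,0,0]]]'
```

```text
time: 37.25
position: [0.4692, 0.2251, 0.0146]
tool_rot: [0.005, -3.132, 0.002]
ft_force: [-12.4, -2.2, 11.7]
grip_width: 0.003
time: 37.75
position: [0.4692, 0.2251, 0.0146]
tool_rot: [0.005, -3.132, 0.002]
ft_force: [-13.1, -2.5, 10.7]
grip_width: 0.005
time: 38.25
position: [0.4692, 0.2251, 0.0146]
tool_rot: [0.005, -3.132, 0.002]
ft_force: [-12.4, -1.7, 11.1]
grip_width: 0.006
time: 38.75
position: [0.4445, 0.2235, 0.042]
tool_rot: [0.005, -3.135, 0.007]
ft_force: [-0.9, 0.6, -0.8]
grip_width: 0.005
```

```bash
python3 -m creep '[[[0,0,0,-40,0,0,0],[0,0,0,-85,0,0,0],[0,20,30,-110,0,0,0],[0,40,70,-110,0,0,0],[0,60,110,-110,0,0,0]]]'
python3 -m creep '[[[0,25,40,0,0,0,0],[0,50,80,0,0,0,0],[0,75,120,0,0,0,0],[0,100,160,0,0,0,0],[0,120,200,0,0,0,0]]]'
python3 - <<'E'
from h import *
t=ctrl.get_image("top");s=ctrl.get_image("side")
cv2.imwrite("pics/c7.png",np.hstack([crop(s,235,150,60,60,7),crop(t,205,145,45,60,7)])[:,:,::-1])
T=(526.7,223.5,0)
for n,im in(("top",t),("side",s)):
  for b in bricks(im,n,.066): 
    if b[0][0]<280: print(n,*b,"expect centre of layer",tray(2,2,T),"96x64")
t0=np.load("pics/top0.npy")
for b in bricks(t,"top",.03): print(*b)
print(ctrl.get_state()["position"])
E
```

```text
time: 39.25
position: [0.3886, 0.3366, 0.1568]
tool_rot: [-0.001, 3.14, 0.006]
ft_force: [1.0, 0.1, 0.2]
grip_width: 0.003
time: 39.75
position: [0.2662, 0.5362, 0.1552]
tool_rot: [0.006, -3.141, -0.001]
ft_force: [0.7, 0.4, 0.7]
grip_width: 0.004
top [227. 179.] [524.5 222.8] [100.1  66.4] 0.5 expect centre of layer (np.float64(528.7), np.float64(225.5)) 96x64
side [241. 368.] [ 439.4 -358.7] [61.3 31.1] 42.8 expect centre of layer (np.float64(528.7), np.float64(225.5)) 96x64
side [229. 259.] [ 434.8 -110.8] [49.7 28.2] 86.7 expect centre of layer (np.float64(528.7), np.float64(225.5)) 96x64
side [257. 177.] [524.9 192.3] [125.8  96.1] 88.8 expect centre of layer (np.float64(528.7), np.float64(225.5)) 96x64
[327. 208.] [436.2 -69. ] [30.2 33.2] 0.1
[409. 209.] [ 439.1 -323.6] [63.4 33.5] 42.7
[227. 179.] [530.6 226.4] [103.2  68.5] 0.5
[0.26157838 0.54042729 0.15428227]
```

View pics/c7.png

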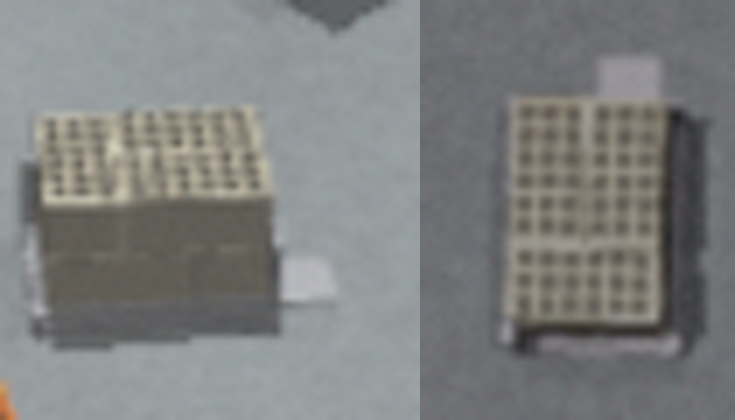

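```bash
python3 -c "
from bench import ctrl
print(ctrl.close_job())"
```

```text
the job is handed in; nothing more can be done
None
```

I built the second layer from the three loose full bricks and handed the job in at about 40 s of the 72 s. The hand-in reports no verdict.

**What I did:** The two lengthwise bricks lie side by side at the end fence and the crosswise brick lies at the open end. I slid each brick until it met its fence or neighbour. I then pressed the crosswise brick toward the end fence with shut fingers, at about 12–13 N for over 1 s.

**Tool height:** The real finger ends sit about 30 mm above the reported TCP. This made the first two grasps of the first brick close on air. I touched the brick's top to measure the offset and corrected every height afterwards. That touch pressed at about 12 N and did no visible harm.

**Checks that agreed:**
- The side-fence contacts of two bricks put the tray at y = 223.5 and 223.6 mm, matching vision (about 223.5 mm).
- The end-fence contact put the tray at x = 526.7 mm, about 1 mm from vision.
- The last pictures show a flush, flat layer with no visible gap.
- The half brick and thin tile measured within 1 mm of where they started.

**Checks that were off or missing:**
- The outline seen from above measured 100 × 66 mm, turned 0.5°, against the nominal 96 × 64 mm. Its centre read 4.2 mm lower in x and 2.7 mm lower in y than the contacts imply. I put this down to brick side faces in view and the roughly 3 mm bias I had seen when grasping, so the final image does not prove the 2.5 mm tolerance on its own.
- I could not measure the lower bricks on their own after stacking.
- I did not re-measure the bottle, jar, beaker, wrench or brush; no move was planned near them.

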